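Shim the rocking seed balance

ROBOT

A 6-joint arm with a two-finger parallel gripper is mounted at the origin on the work surface. World frame = base frame: x ahead of the robot, y to its left, z up, the work surface at z = 0. Lengths are in mm, angles in rad, forces in N, time in s.
With the tool pointing down it reaches from about 300 to 775 mm from the base axis. Payload 14.6 kg.
Tool frame: the origin (TCP) lies on the centre line of the jaws, within the pads' length; the fingertips stand manip.finger_overhang ahead of it and the grasp point (between the pads) lies 11 mm behind it (manip.finger_overhang is the distance from the TCP to the fingertips, in mm); y points along the fingers, x is the direction in which the jaws open and shut, and the axes are right-handed (so a half turn about y gives the same grasp; the last joint's range is limited). The gripper opens to 94 mm and grips with 3 to 60 N. Pads are 16 mm wide; open, the fingers measure 119 mm over their backs; the gripper's body (75 mm by 177 mm) begins 78 mm behind the grasp point.
Start: joints at [-1.207, 0.3, 1.521, -0, 1.321, -0.067], TCP at [229.671, -499.741, 213.446] pointing down, gripper open.
Joint ranges: [-3.03, 3.03], [-0.79, 2.21], [0.23, 2.52], [-1.04, 4.18], [0, 3.07], [-2.55, 2.55]. Speed limits (rad/s): [2.22, 2.22, 2.57, 3.14, 3.14, 3.14].

INTERFACE

Orientations are given as [roll, pitch, yaw] about the fixed x, y, z axes, in that order (R = Rz(yaw) Ry(pitch) Rx(roll)).
In Python, from cell import monitor, viewer, ticket, manip gives the robot as it stands.
- The arm moves only by the shell command python3 -m jog 'ROWS' [FORCE]. ROWS is JSON, a list of rows, each an object of numbers: "grip": the finger opening in cm, from 0 to 9.4; "dx", "dy", "dz": the shift along the tool's x, y, z in cm; "spin": the turn about the tool's y in degrees. In form: [{"grip": .., "dx": .., "dy": .., "dz": .., "spin": ..}, ...]. A call has 1 to 20 rows; each row is the pose to reach, as a shift and turn from the pose commanded when the call began, along the tool's axes at that moment; what a row does not reach only later rows make up. A row lasts 1/8 s, in which the tool goes at most 62.5 mm and 10.7 degrees, less where a joint would pass 70% of its speed; a pose out of reach is approached as far as the arm can. A call with a gripper value outside its range is refused whole. The fingers move at their own pace and stop on an object; FORCE is the grip in N (left out, the last holds). Time passes only in rows, so rows that repeat a pose let the fingers close. It gives the time, the measured TCP pose, the force and the opening at its end, in the units of the state.
- monitor.read_state(): the state, without advancing time (a new reading comes with each control period).
- viewer.camera(name): name is "scene" or "top" or "wrist"; returns a dict with "color" (480x640x3 uint8, red, green, blue), "vertical_fov" (degrees; the focal length in pixels is half the picture's height over the tangent of half this angle, whatever the lens; pixels are square), "cx", "cy" (the principal point, pixels), "rvec" (rotation vector, rad) and "tvec" (3), from world to camera coordinates, as OpenCV has them. Camera axes: x right, y down, z forward; pixel columns grow to the right and rows downward; lengths in mm; the calibration is good to about 2 mm. A picture is of the moment at which its call begins. There is no depth.
- ticket.sign_off(): hands the job in, once; it reports no verdict.
The state is a dict: "clock": time; "joints": joint angles; "qd": joint speeds; "effort": joint torques, N m; "eef_pos": TCP position; "eef_rot": TCP orientation; "wrist_force": force on the tool from outside, world axes, zero at the start; "moment": the same for the moment, N m; "finger_gap": finger opening in mm.
Only numpy, scipy, OpenCV 4.12 (cv2) and the standard library are available. Lean on these libraries where they do the work, as an engineer would, in place of code of your own. Each camera call takes 0.05 s, during which the arm holds its last target. There are 200 camera calls.

TASK

The white seed balance rocks because the corner foot with the tall yellow knob is too short. Push the red wedge, thin end first, along the table under that foot until the balance stands level and no longer rocks, then take the hand away. Only push the wedge: do not grip or lift it, do not touch the balance or drag it out of its place, and leave everything else where it is.

Things in the scene. Friction and masses are not known exactly. Their poses are not given: they have to be found in the camera images.
- balance: White electronic bench balance, about 2.2 kg, casing 165 x 175 mm, 32 to 77 mm above the table. Origin: centre of the footprint at the sole level of the three good feet; z is the casing's normal (vertical when level), x points from the display edge to the back, y to the left. Four black rubber ball feet, radius 16 mm, under grey ears at the corners: x = -90 or 90, y = -100 or 100 mm.
- short_foot (a point): Lowest point of the short foot's sole, at x = -90, y = 100 mm of the balance; its ear carries a yellow knob 16 mm tall (the others: low black knobs). At the start the balance leans 0.075 rad (4 degrees) onto it. On the table at the start, 10 mm up when level. It bears only 1 to 4 N until the balance is level, several times more if pushed on beyond level.
- raised_foot (a point): Lowest point of the diagonally opposite foot, at x = 90, y = -100 mm of the balance: hangs 10 mm above the table at the start, on the table when the balance is level. If the wedge is pushed on beyond that, the balance is dragged along with it.
- pan (a point): Centre of the top of the balance's round steel pan, radius 62 mm, 89 mm above the table when level
- wedge: Red plastic wedge, 110 g, 130 mm long, 56 mm wide, flat below, its top rising evenly from 2 to 22 mm. Origin: centre of the underside; x points along it to the thin edge, z up. It is 10 mm thick 13 mm from the origin towards the thin edge. It lies flat beside the balance, thin edge 20 to 75 mm from the short foot; a straight push along its x takes it under. It stays where left.
- thick_end (a point): Centre of the wedge's thick end, a flat upright face 56 mm wide and 22 mm high, 11 mm above the table: push here. The push takes 1 to 3 N until the balance is level, then rises to 5 to 12 N (all feet bear: stop)
- thin_edge (a point): Middle of the wedge's thin edge (2 mm), on its underside
- cob_near: maize cob, 175 mm long, 45 mm thick, lying near the robot; leave alone
- cob_left: maize cob, same size, lying to the left; leave alone
- cob_far: brown-orange maize cob, same size, lying to the right; leave alone
- seed_cup: blue plastic cup, 72 mm across, 70 mm tall, standing to the right; leave alone
- seed_jar: clear seed jar, 70 mm across, 110 mm tall, standing to the right; leave alone
- weight: brass calibration weight, 40 mm across, 62 mm tall, behind the balance; leave alone
- brush: hand brush, 200 mm long, lying near left; leave alone

How it is judged (in metres and radians):
On the way:
1. the fingers push the wedge until it carries the short foot (contact force between the fingers and wedge above 0.3 N and contact force between wedge and balance above 0.3 N and horizontal distance between short_foot and wedge below 0.075 m), for 0.1 s.
At the end, for the whole second after the job is handed in: The balance is level within 0.014 rad (0.8 degrees), with the short foot bearing on the wedge (more than 0.3 N, foot within 45 mm of the wedge's middle), the wedge flat on the table, the balance within 20 mm of its starting place, and both at rest (angle between balance's own z axis and vertical below 0.014 rad and contact force between wedge and balance above 0.3 N and horizontal distance between short_foot and wedge below 0.045 m and angle between wedge's own z axis and vertical below 0.05 rad and distance of balance from where it was at the start of the episode below 0.02 m and linear speed of each of balance, wedge below 0.01 m/s and angular speed of balance below 0.03 rad/s); the robot touches nothing.
It fails at once if the wedge is lifted or tipped (height (world z) of wedge above 0.012 m or angle between wedge's own z axis and vertical above 0.2 rad).
It fails at once if the robot pushes on the balance itself (contact force between any of the fingers, the arm and balance above 1.5 N).
It fails at once if the balance is shoved out of place (distance of balance from where it was at the start of the episode above 0.02 m).
It fails at once if something else is disturbed (distance of any of cob_near, cob_left, cob_far, seed_cup, seed_jar, weight, brush from where it was at the start of the episode above 0.025 m).
It also fails if it takes over 35 s, if anything falls off the work surface, if the arm or the gripper's body presses on something with over 40 N, if the wrist force passes 120 N, or if a joint passes its speed limit or range.

## Working session

There is one attempt and no reset: what is moved stays moved. The work goes in short steps, Python scripts to look and compute and a shell command to move; the robot and the scene stay as the last step left them, time stands still between calls to the robot, and variables do not carry over. Pictures are saved under pics/ and viewed, about 8 in all and at most 12, crops included, and the job is handed in when it is done.

```bash
mkdir -p pics; ls; cat > h.py <<'E'
import sys; sys.path.insert(0,'.')
import numpy as np, cv2
from scipy.spatial.transform import Rotation as R
from cell import monitor, viewer, ticket, manip
def snap(name,fn):
    c=viewer.camera(name); cv2.imwrite('pics/'+fn,c['color'][:,:,::-1])
    np.savez('pics/'+fn+'.npz',**c); return c
def K(c):
    f=240/np.tan(np.radians(float(c['vertical_fov']))/2); return np.array([[f,0,float(c['cx'])],[0,f,float(c['cy'])],[0,0,1]])
def px2w(c,uv,z=0):
    uv=np.atleast_2d(uv).astype(float); r=cv2.Rodrigues(np.array(c['rvec'],float))[0]; t=np.array(c['tvec'],float).ravel()
    d=np.c_[uv,np.ones(len(uv))]@np.linalg.inv(K(c)).T@r; o=-r.T@t
    return o+d*((z-o[2])/d[:,2])[:,None]
def w2px(c,p): return cv2.projectPoints(np.atleast_2d(p).astype(float),np.array(c['rvec'],float),np.array(c['tvec'],float),K(c),None)[0][:,0]
E
python3 - <<'E'
from h import *
print(monitor.read_state()); print(manip.finger_overhang)
for n in('top','scene'):
    c=snap(n,n+'1.png'); print({k:v for k,v in c.items() if k!='color'})
E
```

```text
pics
{'clock': 0.0, 'joints': array([-1.20659039e+00,  3.00433683e-01,  1.52159690e+00, -2.31540198e-06,
        1.32070664e+00, -6.66113188e-02]), 'qd': array([-0.00131126,  0.00031403,  0.00094573, -0.00024852, -0.00133695,
        0.0001739 ]), 'effort': array([-6.27059180e-04, -5.31805551e+01, -3.52735162e+01,  7.08354707e-02,
        2.44275777e-02, -1.38765149e-04]), 'eef_pos': array([ 229.58507676, -499.50241203,  212.9001634 ]), 'eef_rot': array([-1.57072238e+00,  1.14217475e-03, -1.13997845e+00]), 'wrist_force': array([-0.30539273,  0.64351653, -0.19441043]), 'moment': array([-0.01822609, -0.00116789, -0.01280583]), 'finger_gap': 93.69325957202646}
8.0
{'vertical_fov': 57.771488493020925, 'cx': 315.00823139186707, 'cy': 241.0873718320689, 'rvec': array([ 2.17933613, -2.18920861,  0.09329146]), 'tvec': array([  47.49850417,  543.8005886 , 1037.12928498])}
{'vertical_fov': 48.78125185020719, 'cx': 322.62605232404803, 'cy': 232.77108120436543, 'rvec': array([ 0.75465495,  2.67176818, -1.00070884]), 'tvec': array([ 425.64943345, -184.09018435, 1445.47284293])}
```

View pics/top1.png

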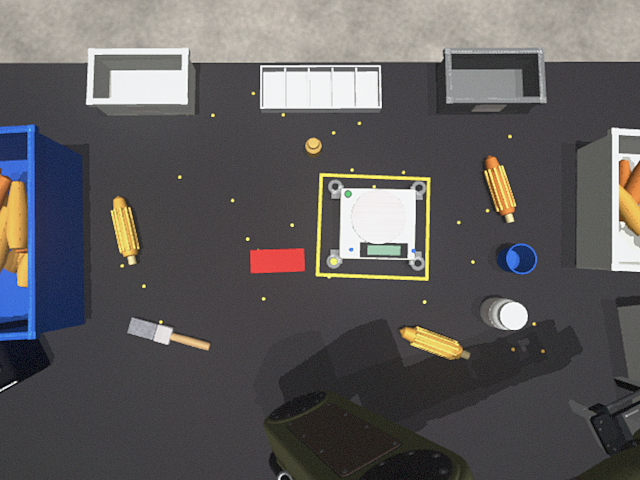

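View pics/scene1.png

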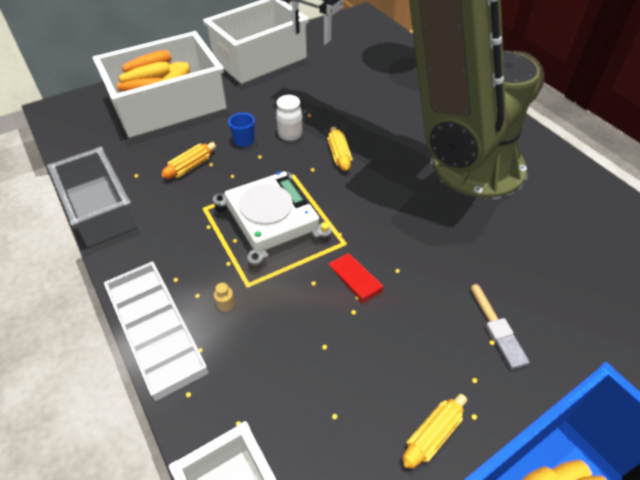

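The top view shows the red wedge at about (250–304, 249–273), left of the balance. The yellow-knob foot is at about (333,262), so the push runs roughly along world −y.

```bash
cat > meas.py <<'E'
from h import *
def wedge(c):
    h=cv2.cvtColor(c['color'],cv2.COLOR_RGB2HSV); m=(((h[...,0]<6)|(h[...,0]>174))&(h[...,1]>170)&(h[...,2]>80)).astype(np.uint8)
    n,l,s,_=cv2.connectedComponentsWithStats(m); i=1+np.argmax(s[1:,4]); m=(l==i)
    from scipy.optimize import minimize
    P=np.array([[x,y,z] for y in(-28,28) for x,z in((-65,0),(-65,22),(65,0),(65,2))],float)
    def sil(p):
        im=np.zeros((480*4,640*4),np.uint8); q=R.from_euler('z',p[2]).apply(P)+[p[0],p[1],0]
        hull=cv2.convexHull(((w2px(c,q)+.5)*4).astype(np.float32)).round().astype(int); cv2.fillPoly(im,[hull],255)
        return cv2.resize(im,(640,480),interpolation=cv2.INTER_AREA)/255.
    v,u=np.nonzero(m); c0=px2w(c,[u.mean(),v.mean()],11)[0]
    best=min((minimize(lambda p:np.abs(sil([p[0],p[1],p[2]/50])-m).sum(),[c0[0],c0[1],a*50],method='Nelder-Mead',options=dict(initial_simplex=np.array([[c0[0],c0[1],a*50],[c0[0]+8,c0[1],a*50],[c0[0],c0[1]+8,a*50],[c0[0],c0[1],a*50+6]]))) for a in(-1.7,-1.55,-1.4)),key=lambda r:r.fun)
    return best.x/[1,1,50],best.fun,m.sum(),s[i]
E
python3 - <<'E'
from meas import *
c=dict(np.load('pics/top1.png.npz')); print(wedge(c))
print('foot z50',px2w(c,[333.5,262],45))
for uv in((335,187),(418,187),(418,263)): print(px2w(c,uv,40))
h=cv2.cvtColor(c['color'],cv2.COLOR_RGB2HSV)
a=cv2.resize(c['color'][170:290,235:435],None,fx=4,fy=4,interpolation=cv2.INTER_CUBIC); cv2.imwrite('pics/crop.png',a[:,:,::-1])
print(R.from_euler('xyz',monitor.read_state()['eef_rot']).as_matrix().round(3))
E
```

```text
(array([498.60925402, 137.42066808,  -1.53699799]), np.float64(53.73725490196079), np.int64(1203), array([ 250,  249,   55,   24, 1203], dtype=int32))
foot z50 [[492.23152797   1.60837527  45.        ]]
[[673.32261708  -3.72850491  40.        ]]
[[ 672.62628752 -204.43384672   40.        ]]
[[ 489.08047035 -200.12876445   40.        ]]
[[ 0.418 -0.     0.909]
 [-0.909  0.001  0.418]
 [-0.001 -1.     0.   ]]
```

View pics/crop.png

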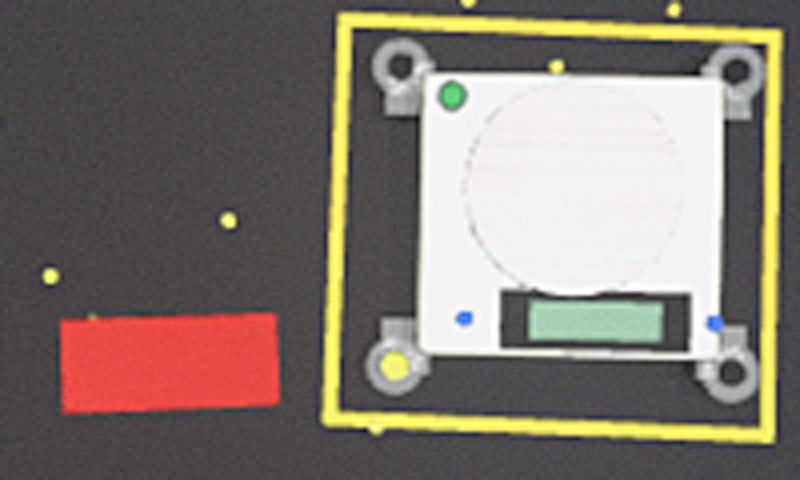

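Wedge: about (499,137), yaw −1.537. Foot: about (492,2). I'll move above and behind the thick end, with the jaw axis across the push and the fingers 2 cm apart so they push at two points.

```bash
python3 -m jog '[{"grip":2,"dx":-55.6,"dy":0,"dz":55.0,"spin":-67.2},{"grip":2,"dx":-55.6,"dy":0,"dz":55.0,"spin":-67.2},{"grip":2,"dx":-55.6,"dy":0,"dz":55.0,"spin":-67.2},{"grip":2,"dx":-55.6,"dy":0,"dz":55.0,"spin":-67.2},{"grip":2,"dx":-55.6,"dy":0,"dz":55.0,"spin":-67.2},{"grip":2,"dx":-55.6,"dy":0,"dz":55.0,"spin":-67.2},{"grip":2,"dx":-55.6,"dy":0,"dz":55.0,"spin":-67.2},{"grip":2,"dx":-55.6,"dy":0,"dz":55.0,"spin":-67.2},{"grip":2,"dx":-55.6,"dy":0,"dz":55.0,"spin":-67.2},{"grip":2,"dx":-55.6,"dy":0,"dz":55.0,"spin":-67.2},{"grip":2,"dx":-55.6,"dy":0,"dz":55.0,"spin":-67.2},{"grip":2,"dx":-55.6,"dy":0,"dz":55.0,"spin":-67.2},{"grip":2,"dx":-55.6,"dy":0,"dz":55.0,"spin":-67.2},{"grip":2,"dx":-55.6,"dy":0,"dz":55.0,"spin":-67.2},{"grip":2,"dx":-55.6,"dy":0,"dz":55.0,"spin":-67.2},{"grip":2,"dx":-55.6,"dy":0,"dz":55.0,"spin":-67.2},{"grip":2,"dx":-55.6,"dy":0,"dz":55.0,"spin":-67.2},{"grip":2,"dx":-55.6,"dy":0,"dz":55.0,"spin":-67.2}]'
python3 - <<'E'
from h import *
s=monitor.read_state(); print(s['eef_pos'],s['wrist_force'],s['finger_gap']); print(R.from_euler('xyz',s['eef_rot']).as_matrix().round(3))
c=snap('wrist','w1.png'); print(w2px(c,[[500.8,72.4,2],[496.4,202.4,22],[492,2,0]]))
E
```

```text
clock: 2.35
eef_pos: [497.3, 234.8, 213.6]
eef_rot: [-1.571, -0.0, 0.032]
wrist_force: [0.3, -0.3, 0.7]
finger_gap: 20.0
[497.25851139 234.76203277 213.61935178] [ 0.2568307  -0.30027038  0.68138226] 20.03557274036857
[[ 0.999  0.    -0.032]
 [ 0.032  0.     0.999]
 [ 0.    -1.     0.   ]]
[[310.82077518 360.99317157]
 [310.37772397 252.29027741]
 [301.26324521 414.34196815]]
```

View pics/w1.png

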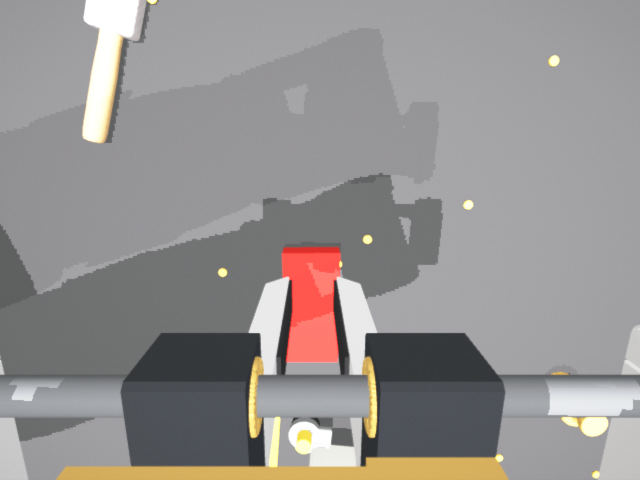

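The wedge thick end is at (312,248) and the thin edge at (312,361), which matches the fit. The foot's rubber is near (305,415), inside the wedge's lane. Descending, then starting the push.

```bash
python3 -m jog '[{"grip":2,"dx":0,"dy":6,"dz":0,"spin":0},{"grip":2,"dx":0,"dy":12,"dz":0,"spin":0},{"grip":2,"dx":0,"dy":17,"dz":0,"spin":0},{"grip":2,"dx":0,"dy":19,"dz":0,"spin":0},{"grip":2,"dx":0,"dy":19.9,"dz":0,"spin":0},{"grip":2,"dx":0,"dy":19.9,"dz":0,"spin":0},{"grip":2,"dx":0,"dy":19.9,"dz":-1,"spin":0},{"grip":2,"dx":0,"dy":19.9,"dz":-2,"spin":0},{"grip":2,"dx":0,"dy":19.9,"dz":-3,"spin":0},{"grip":2,"dx":0,"dy":19.9,"dz":-4,"spin":0},{"grip":2,"dx":0,"dy":19.9,"dz":-5,"spin":0},{"grip":2,"dx":0,"dy":19.9,"dz":-6,"spin":0},{"grip":2,"dx":0,"dy":19.9,"dz":-7,"spin":0},{"grip":2,"dx":0,"dy":19.9,"dz":-7.6,"spin":0},{"grip":2,"dx":0,"dy":19.9,"dz":-8,"spin":0},{"grip":2,"dx":0,"dy":19.9,"dz":-8,"spin":0}]'
python3 - <<'E'
from h import *
s=monitor.read_state(); print(s['eef_pos'],s['wrist_force'],s['finger_gap'])
c=snap('scene','s2.png'); p=w2px(c,[[492,2,20]])[0].astype(int); print(p)
a=cv2.resize(c['color'][150:310,200:400],None,fx=4,fy=3.75*1.0667); cv2.imwrite('pics/s2c.png',cv2.resize(c['color'][160:310,200:400],None,fx=4,fy=4,interpolation=cv2.INTER_CUBIC)[:,:,::-1])
c=snap('top','t2.png')
E
```

```text
clock: 4.4
eef_pos: [499.8, 154.9, 14.3]
eef_rot: [-1.571, 0.0, 0.033]
wrist_force: [-0.4, 0.7, 0.8]
finger_gap: 19.9
[499.78255264 154.90621599  14.33813385] [-0.44528755  0.72019442  0.82463523] 19.941696600027573
[325 232]
```

View pics/s2c.png

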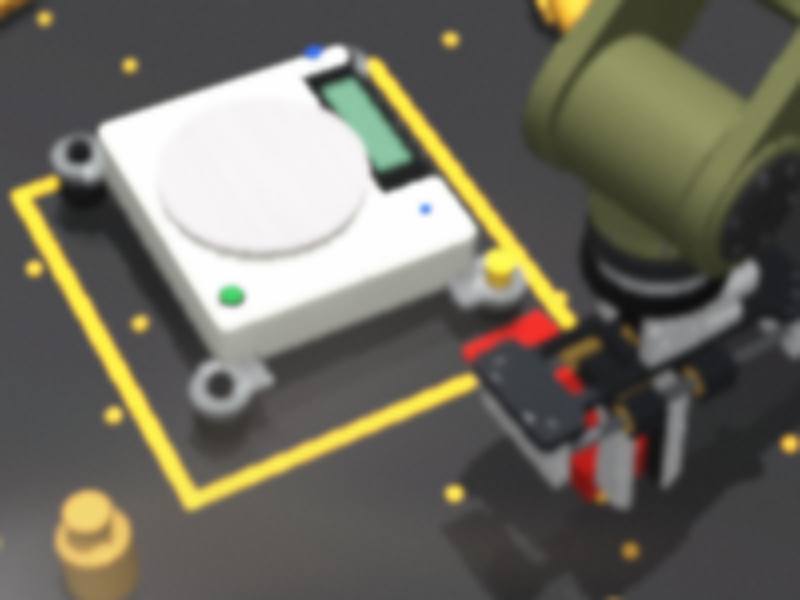

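The wedge is moving straight, thin edge just short of the foot. I'll keep pushing in smaller steps and watch the force.

```bash
python3 -m jog '[{"grip":2,"dx":0,"dy":0,"dz":-0.5,"spin":0},{"grip":2,"dx":0,"dy":0,"dz":-1,"spin":0},{"grip":2,"dx":0,"dy":0,"dz":-1.5,"spin":0},{"grip":2,"dx":0,"dy":0,"dz":-2,"spin":0},{"grip":2,"dx":0,"dy":0,"dz":-2.4,"spin":0},{"grip":2,"dx":0,"dy":0,"dz":-2.8,"spin":0},{"grip":2,"dx":0,"dy":0,"dz":-3.2,"spin":0},{"grip":2,"dx":0,"dy":0,"dz":-3.6,"spin":0},{"grip":2,"dx":0,"dy":0,"dz":-4,"spin":0}]'
python3 -m jog '[{"grip":2,"dx":0,"dy":0,"dz":-0.3,"spin":0},{"grip":2,"dx":0,"dy":0,"dz":-0.6,"spin":0},{"grip":2,"dx":0,"dy":0,"dz":-0.9,"spin":0},{"grip":2,"dx":0,"dy":0,"dz":-1.2,"spin":0},{"grip":2,"dx":0,"dy":0,"dz":-1.5,"spin":0}]'
python3 - <<'E'
from h import *
c=snap('top','t3.png'); cv2.imwrite('pics/t3c.png',cv2.resize(c['color'][170:290,235:435],None,fx=4,fy=4,interpolation=cv2.INTER_CUBIC)[:,:,::-1])
E
```

```text
clock: 5.62
eef_pos: [501.2, 114.9, 14.4]
eef_rot: [-1.571, 0.0, 0.033]
wrist_force: [-0.5, 2.2, -1.2]
finger_gap: 19.8
clock: 6.25
eef_pos: [501.7, 100.0, 14.4]
eef_rot: [-1.571, 0.0, 0.033]
wrist_force: [0.6, 3.5, -1.2]
finger_gap: 20.0
```

View pics/t3c.png

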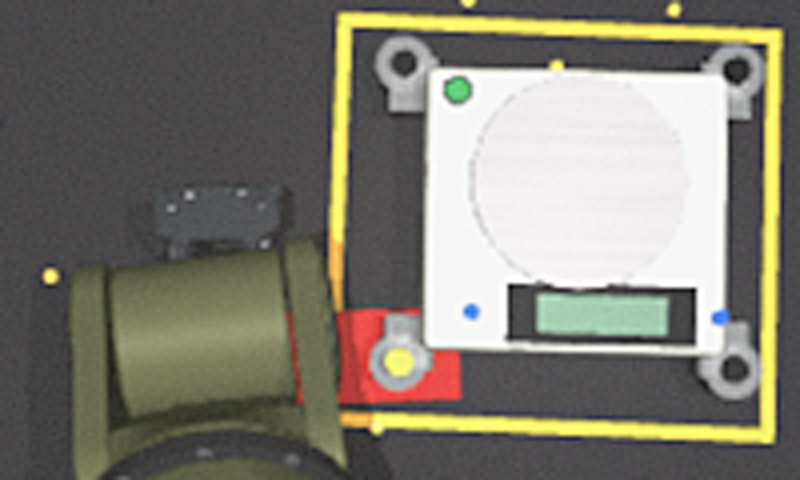

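The foot sits on the wedge about 38 mm from the thin edge, and level should be about 52 mm. Continuing in short calls until the force rises.

```bash
python3 -m jog '[{"grip":2,"dx":0,"dy":0,"dz":-0.3,"spin":0},{"grip":2,"dx":0,"dy":0,"dz":-0.6,"spin":0}]'
python3 -m jog '[{"grip":2,"dx":0,"dy":0,"dz":-0.2,"spin":0},{"grip":2,"dx":0,"dy":0,"dz":-0.3,"spin":0}]'
python3 -m jog '[{"grip":2,"dx":0,"dy":0,"dz":-0.1,"spin":0},{"grip":2,"dx":0,"dy":0,"dz":-0.2,"spin":0}]'
```

```text
clock: 6.55
eef_pos: [501.9, 94.0, 14.4]
eef_rot: [-1.571, 0.0, 0.033]
wrist_force: [-0.4, 3.0, -0.6]
finger_gap: 19.8
clock: 6.8
eef_pos: [502.0, 91.1, 14.5]
eef_rot: [-1.571, -0.0, 0.033]
wrist_force: [0.1, 4.5, -1.6]
finger_gap: 20.3
clock: 7.05
eef_pos: [502.0, 89.5, 14.5]
eef_rot: [-1.57, -0.0, 0.033]
wrist_force: [0.4, 7.2, -1.1]
finger_gap: 20.4
```

The push force rose to 7.2 N, which is the sign that all feet bear. I'll back off straight, lift, and check the tilt by tracking casing features in both cameras.

```bash
python3 -m jog '[{"grip":2,"dx":0,"dy":0,"dz":1,"spin":0},{"grip":2,"dx":0,"dy":0,"dz":4,"spin":0},{"grip":2,"dx":0,"dy":0,"dz":8,"spin":0},{"grip":2,"dx":0,"dy":-1,"dz":12,"spin":0},{"grip":2,"dx":0,"dy":-6,"dz":16,"spin":0},{"grip":2,"dx":0,"dy":-12,"dz":20,"spin":0},{"grip":2,"dx":0,"dy":-16,"dz":22,"spin":0},{"grip":2,"dx":0,"dy":-16,"dz":22,"spin":0},{"grip":2,"dx":0,"dy":-16,"dz":22,"spin":0},{"grip":2,"dx":0,"dy":-16,"dz":22,"spin":0}]'
cat > tilt.py <<'E'
from h import *
from scipy.optimize import least_squares
bc=np.array([582,-102,0.]); yaw=-.018
Rb=R.from_euler('z',yaw); ax=np.array([90,100,0.]);ax/=np.linalg.norm(ax)
# start pose: leaned 0.075 onto (-90,100)
def pose(P,tx,ty,psi,th):
    r=R.from_rotvec(ax*th); 
    return (Rb*R.from_euler('z',psi)*r).apply(P)+bc+[tx,ty,0]
s=np.sign(R.from_rotvec(ax*.01).apply([-90,100,0])[2]); th0=-.075*s
def run(tag):
    data=[]
    for n,f0 in(('top','top1.png'),('scene','scene1.png')):
        c0=dict(np.load(f'pics/{f0}.npz')); c1=snap(n,f'{n}_{tag}.png')
        g0,g1=[cv2.cvtColor(c['color'],cv2.COLOR_RGB2GRAY) for c in(c0,c1)]
        m=np.zeros_like(g0); cas=pose(np.array([[x,y,77.] for x,y in((-86,-91),(-86,91),(86,91),(86,-91))]),0,0,0,th0)
        cv2.fillPoly(m,[w2px(c0,cas).round().astype(int)],255)
        p=cv2.goodFeaturesToTrack(g0,60,.02,4,mask=m); q,st,_=cv2.calcOpticalFlowPyrLK(g0,g1,p,None,winSize=(13,13)); b,st2,_=cv2.calcOpticalFlowPyrLK(g1,g0,q,None,winSize=(13,13))
        ok=(st.ravel()==1)&(st2.ravel()==1)&(np.linalg.norm((b-p)[:,0],axis=1)<.3); p=p[ok,0];q=q[ok,0]
        # local points: intersect ray with leaned top plane z=77
        loc=[]
        for u in p:
            o,d=px2w(c0,u,300)[0],px2w(c0,u,0)[0]; inv=lambda w:R.from_rotvec(ax*th0).inv().apply(Rb.inv().apply(w-bc))
            o,d=inv(o),inv(d); loc.append(o+(d-o)*(77-o[2])/(d[2]-o[2]))
        data.append((c1,np.array(loc),q)); print(n,len(q),np.median(q-p,axis=0))
    f=lambda x:np.concatenate([(w2px(c,pose(l,*x))-q).ravel() for c,l,q in data])
    r=least_squares(f,[0,0,0,th0],loss='soft_l1',f_scale=.2,x_scale=[1,1,.01,.01]); print('tx ty yaw tilt',r.x*[1,1,1,s],'rms med',np.median(np.abs(r.fun)))
E
python3 - <<'E'
from tilt import *
run('a')
from meas import wedge
im=cv2.imread('pics/scene_a.png')[160:310,200:400]; cv2.imwrite('pics/sa.png',cv2.resize(im,None,fx=4,fy=4,interpolation=cv2.INTER_CUBIC))
E
```

```text
clock: 8.3
eef_pos: [494.5, 308.4, 173.1]
eef_rot: [-1.572, 0.002, 0.032]
wrist_force: [-0.8, -0.4, -0.5]
finger_gap: 20.1
top 30 [ 1.5934296 -1.4975052]
scene 16 [-2.0609741 -0.5545273]
tx ty yaw tilt [-6.98561476e-01  3.16591013e-01  1.55666007e-03  2.52293878e-04] rms med 0.1720867364464027
```

View pics/sa.png

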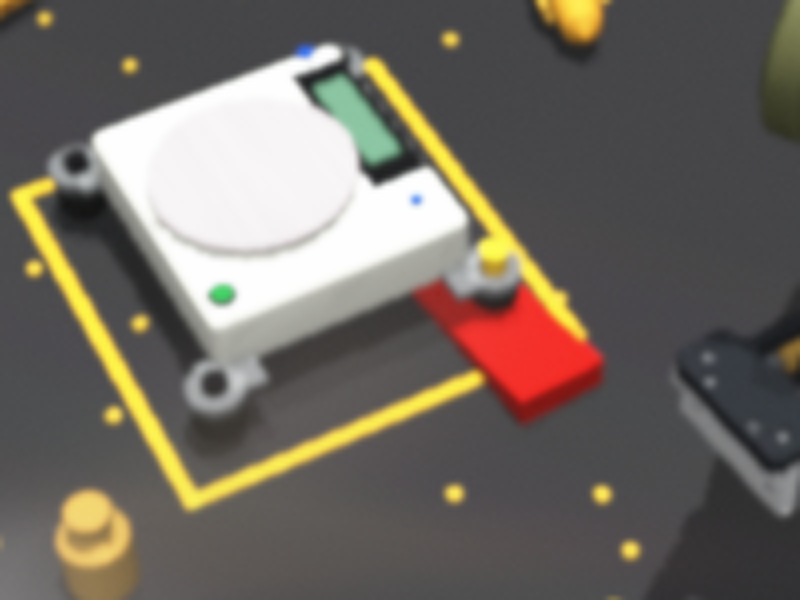

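The wedge lies flat under the yellow-knob foot, at about (495,270) in the crop. The tracked tilt is about 0.000 rad, the balance has moved under 1 mm, and the hand is clear. Handing in.

```bash
python3 -c "
from cell import ticket; print(ticket.sign_off())"
```

```text
the job is handed in; nothing more can be done
None
```

I pushed the red wedge straight along the table under the yellow-knob foot. I used two fingertips on its thick end and never gripped or lifted it. I stopped when the push force rose to about 7 N, from about 3 N while the foot was still riding up. Then I backed the hand straight off and handed the job in about 8 s into the 35 s limit.

Feature tracking in the top and scene cameras put the balance's remaining lean at about 0.0003 rad (method good to a few milliradians) and its shift at under 1 mm. The last picture showed the wedge flat with the foot on it and the hand clear. No check failed or disagreed. I did not measure the other objects one by one, but the arm met no unexpected force. `ticket.sign_off()` gives no verdict.

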